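# Put returned medicines back into their stock bins

## Robot

A 6-joint arm with a two-finger parallel gripper is mounted at the origin on the work surface. World frame = base frame: x ahead of the robot, y to its left, z up, the work surface at z = 0. Lengths are in mm, angles in rad, forces in N, time in s.
With the tool pointing down it reaches from about 275 to 1000 mm from the base axis. Payload 8.4 kg.
Tool frame: the origin (TCP) lies between the finger pads; the fingertips stand 8 mm ahead of it and the grasp point (between the pads) lies 11 mm behind it (tcp_to_tips is the distance from the TCP to the fingertips, in mm); z points along the fingers, y is the line along which they close (so a half turn about z gives the same grasp; the last joint's range is limited). The gripper opens to 85 mm and grips with 20 to 120 N. Pads are 22 mm wide; open, the fingers measure 114 mm over their backs; the gripper's body (76 mm by 85 mm) begins 54 mm behind the grasp point. The pads swing forward as they close: fully open they stand 13 mm farther back than shut.
Start: joints at [1.142, 0.353, 1.633, -0, 1.155, -0.002], TCP at [258.724, 568.938, 239.281] pointing down, gripper open.
Joint ranges: [-2.63, 2.63], [-0.92, 2.1], [0.06, 2.66], [-1.3, 4.44], [0, 2.69], [-3.02, 3.02]. Speed limits (rad/s): [2.22, 2.22, 2.79, 3.14, 3.14, 3.14].

## Interface

Orientations are given as [roll, pitch, yaw] about the fixed x, y, z axes, in that order (R = Rz(yaw) Ry(pitch) Rx(roll)).
In Python, from rig import * gives the robot as it stands.
- The arm moves only by the tool step_arm, never from a script. Its argument "motion" is a list of rows, each an object with "claw": the finger opening in mm, from 0 to 85.4; "delta_pos": the shift along the tool's x, y, z in mm, a list of three; "turn": the turn about the tool's z in rad. In form: [{"claw": claw, "delta_pos": [dx, dy, dz], "turn": turn}, ...]. A call has 1 to 8 rows; each row shifts and turns the commanded pose from where the row before left it, along the tool's axes as they then stand; what a row does not reach is not made up. A row lasts 1/12 s, in which the tool goes at most 41.7 mm and 7.16 degrees, less where a joint would pass 70% of its speed; a pose out of reach is approached as far as the arm can. A call is refused whole if a number of a shift passes 41.7 or a number of a turn 0.125, either way. A call with a gripper value outside its range is refused whole. The fingers move at their own pace and stop on an object; "force" is the grip in N (left out, the last holds). Time passes only in rows, so rows that do not move let the fingers close. It gives the time, the measured TCP pose, the force, the opening and the grip force at its end, in the units of the state.
- sense(): the state, without advancing time (a new reading comes with each control period).
- grab_frame(name): name is "scene" or "top"; returns a dict with "img" (420x560x3 uint8, red, green, blue), "vertical_fov" (degrees; the focal length in pixels is half the picture's height over the tangent of half this angle, whatever the lens; pixels are square), "cx", "cy" (the principal point, pixels), "D" ([k1, k2, p1, p2, k3] as OpenCV has them; the pictures are not rectified), "R" (3x3) and "t" (3): a world point X has camera coordinates R X + t. Camera axes: x right, y down, z forward; pixel columns grow to the right and rows downward; lengths in mm; the calibration is good to about 2 mm. A picture is of the moment at which its call begins. There is no depth.
- sign_off(): hands the job in; it is judged then, once.
The state is a dict: "clock": time; "qpos": joint angles; "qvel": joint speeds; "joint_efforts": joint torques, N m; "eef_pos": TCP position; "tcp_rot": TCP orientation; "contact_force": force on the tool from outside, world axes, zero at the start; "wrist_torque": the same for the moment, N m; "opening": opening from 0.0 (shut) to 1.0 (fully open); "grasp_force": force on a finger pad.
Only numpy, scipy, OpenCV 4.12 (cv2) and the standard library are available. Lean on these libraries where they do the work, as an engineer would, in place of code of your own. Each camera call takes 0.05 s, during which the arm holds its last target. There are 200 camera calls.

## Task

Four medicine containers have come back to the dispensing bench: a large pill bottle, a small dropper bottle, a low wide jar and a carton. Stand each one upright in the middle of the empty front bay of the bin whose rear bay already holds its own kind, and let go of it. Never tip a container over on the way, and leave the label roll and the mouse where they are.

Things in the scene. Friction and masses are not known exactly. Their poses are not given: they have to be found in the camera images.
- bigbottle_center (a point): Large pill bottle: white plastic, round, standing upright, loose, about 70 g. Body 46 mm in diameter from its foot to 46 mm up, then a short neck and a grey screw cap 30 mm in diameter; 66 mm tall in all. The point is on its axis half-way up, 33 mm above its foot; z along the axis, up.
- smallbottle_center (a point): Small dropper bottle: white plastic, round, standing upright, loose, about 30 g. Body 32 mm in diameter from its foot to 34 mm up, then a thin neck and a narrow grey cap 19 mm in diameter; 54 mm tall in all. The point is on its axis half-way up, 27 mm above its foot; z along the axis, up.
- jar_center (a point): Low wide ointment jar: white plastic, round, standing upright, loose, about 60 g. Body 47 mm in diameter to 26 mm up, then a grey screw lid 50 mm in diameter; 44 mm tall in all. The point is on its axis half-way up, 22 mm above its foot; z along the axis, up.
- carton_center (a point): Medicine carton: plain white rectangular box with a grey band, standing upright on its end, loose, about 50 g. 50 mm along its own x, 30 mm along its own y (the way to grip it), 64 mm tall along z. The point is its centre, 32 mm above its foot.
- bay_bigbottle (a point): Floor centre of the empty front bay, 4 mm above the bench, of the bin with two large pill bottles fixed in its rear bay. All four bins: grey-blue plastic, fixed, 190 (x, away from the robot) by 130 mm (y), walls and divider 28 mm high, 4 thick. Front bay 110 (x) by 122 (y) inside; stock starts 60 mm or more beyond the point in +x, tops at most 70 mm above the bench.
- bay_smallbottle (a point): Floor centre of the empty front bay, 4 mm above the bench, of the bin with three small dropper bottles fixed in its rear bay. All four bins: grey-blue plastic, fixed, 190 (x, away from the robot) by 130 mm (y), walls and divider 28 mm high, 4 thick. Front bay 110 (x) by 122 (y) inside; stock starts 60 mm or more beyond the point in +x, tops at most 70 mm above the bench.
- bay_jar (a point): Floor centre of the empty front bay, 4 mm above the bench, of the bin with two low wide ointment jars fixed in its rear bay. All four bins: grey-blue plastic, fixed, 190 (x, away from the robot) by 130 mm (y), walls and divider 28 mm high, 4 thick. Front bay 110 (x) by 122 (y) inside; stock starts 60 mm or more beyond the point in +x, tops at most 70 mm above the bench.
- bay_carton (a point): Floor centre of the empty front bay, 4 mm above the bench, of the bin with three medicine cartons fixed in its rear bay. All four bins: grey-blue plastic, fixed, 190 (x, away from the robot) by 130 mm (y), walls and divider 28 mm high, 4 thick. Front bay 110 (x) by 122 (y) inside; stock starts 60 mm or more beyond the point in +x, tops at most 70 mm above the bench.
- label_roll_center (a point): Bystander: upright roll of white label paper, 72 mm in diameter, 50 mm tall, loose. The point is its centre, 25 mm up. Not to be disturbed.
- mouse_center (a point): Bystander: black computer mouse, 105 x 60 x 31 mm, loose. The point is its centre, 15 mm up. Not to be disturbed.
Not all that is in view belongs to the job. What is shaped like the part that bears smallbottle_center but green is not meant.

How it is judged (in metres and radians):
At the end, for the whole second after the job is handed in: Each of the four containers stands upright (within 0.12 rad) on the floor of the front bay (height within 4 mm) of the bin that holds its kind, its centre within 15 mm of the middle of the bay, released and at rest; the label roll and the mouse are within 15 mm of where they were (horizontal distance between bigbottle_center and bay_bigbottle below 0.015 m and z of bigbottle_center in the frame of bay_bigbottle between 0.029 and 0.037 m and angle between each of bigbottle_center, smallbottle_center, jar_center, carton_center's own z axis and vertical below 0.12 rad and linear speed of each of bigbottle, smallbottle, jar, carton below 0.02 m/s and angular speed of each of bigbottle, smallbottle, jar, carton below 0.2 rad/s and contact force between each of bigbottle, smallbottle, jar, carton and the fingers below 0.05 N and horizontal distance between smallbottle_center and bay_smallbottle below 0.015 m and z of smallbottle_center in the frame of bay_smallbottle between 0.023 and 0.031 m and horizontal distance between jar_center and bay_jar below 0.015 m and z of jar_center in the frame of bay_jar between 0.018 and 0.026 m and horizontal distance between carton_center and bay_carton below 0.015 m and z of carton_center in the frame of bay_carton between 0.028 and 0.036 m and distance of each of label_roll_center, mouse_center from where it was at the start of the episode below 0.015 m); the robot touches nothing.
It fails at once if a container is tipped over (more than 0.8 rad) (angle between any of bigbottle_center, smallbottle_center, jar_center, carton_center's own z axis and vertical above 0.8 rad).
It fails at once if the label roll or the mouse is moved by more than 15 mm (distance of any of label_roll_center, mouse_center from where it was at the start of the episode above 0.015 m).
It also fails if it takes over 106 s, if anything falls off the work surface, if the arm or the gripper's body presses on something with over 40 N, if the wrist force passes 120 N, or if a joint passes its speed limit or range.

## Working session

There is one attempt and no reset: what is moved stays moved. The work goes in short steps, Python scripts to look and compute and a tool call to move; the robot and the scene stay as the last step left them, time stands still between calls to the robot, and variables do not carry over. Pictures are saved under pics/ and viewed, at most 14 in all, crops included, and the job is handed in when it is done.

Besides the shell and the picture viewer there is one more tool, called after "Emit:" by a JSON object that holds its "fn" and its "kwargs". step_arm: Moves the arm, as the interface text tells. Its arguments: {"type":"object","properties":{"motion":{"type":"array","items":{"type":"object","properties":{"claw":{"type":"number"},"delta_pos":{"type":"array","items":{"type":"number"}},"turn":{"type":"number"}}}},"force":{"type":"number"}},"required":["motion"]}

```bash
mkdir -p pics; python3 - <<'E'
from rig import *
import cv2,pickle
s=sense();print(s)
d={}
for n in("scene","top"):
    f=grab_frame(n);d[n]=f;cv2.imwrite(f"pics/{n}0.png",f["img"][:,:,::-1]);print({k:v for k,v in f.items() if k!="img"})
pickle.dump(d,open("f0.pkl","wb"))
E
```

```text
{'clock': 0.0, 'qpos': array([ 1.14160567e+00,  3.53628380e-01,  1.63411257e+00,  3.17045088e-06,
        1.15518602e+00, -2.39575155e-03]), 'qvel': array([ 1.09320677e-03,  2.69763886e-04,  1.24122782e-03,  6.99553613e-05,
       -2.26134821e-04, -5.85757342e-04]), 'joint_efforts': array([-2.02167204e-03, -6.05236244e+01, -3.42079496e+01, -1.57206414e-04,
        9.07876936e-03,  4.33827864e-06]), 'eef_pos': array([258.53293937, 568.53114241, 238.58323951]), 'tcp_rot': array([-3.14025835e+00, -6.09552254e-06,  2.71479646e+00]), 'contact_force': array([ 0.20498185, -0.27654882,  0.03935725]), 'wrist_torque': array([ 0.00123269, -0.00803941, -0.02455279]), 'grasp_force': 0.0, 'opening': 1.003058582762366}
{'vertical_fov': 50.74576008329355, 'cx': 275.5727612236661, 'cy': 213.1945226163448, 'D': array([-0.0270367,  0.       ,  0.       ,  0.       ,  0.       ]), 'R': array([[ 0.01965408,  0.99960597,  0.02004047],
       [ 0.65945225,  0.00210519, -0.75174351],
       [-0.75148949,  0.02799056, -0.65915103]]), 't': array([-4.18846279e-01, -2.91823640e+02,  1.46641393e+03])}
{'vertical_fov': 49.50537387462138, 'cx': 280.42507739425815, 'cy': 205.06168754757044, 'D': array([0.01880691, 0.        , 0.        , 0.        , 0.        ]), 'R': array([[ 5.48235356e-02, -9.98495941e-01, -4.85116139e-04],
       [-9.78237838e-01, -5.36138585e-02, -2.00440233e-01],
       [ 2.00112751e-01,  1.14634012e-02, -9.79705812e-01]]), 't': array([ -24.93293252,  538.50343989, 1274.8026461 ])}
```

View pics/scene0.png

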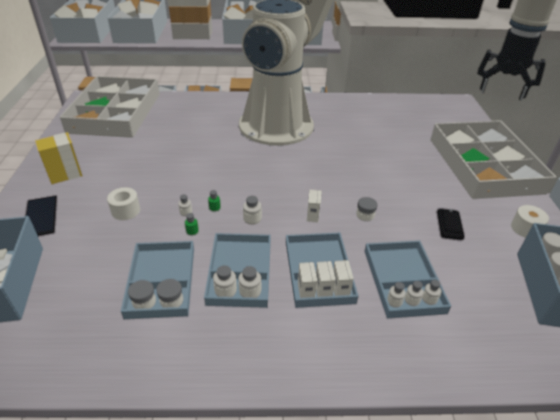

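View pics/top0.png

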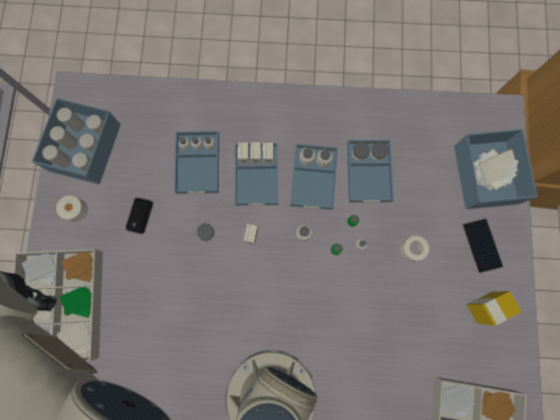

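The scene view shows the containers: small bottle (185,204), big bottle (252,208), carton (315,205) and jar (367,208). The bins run from left to right as jar (160,278), big (240,268), carton (320,268) and small (405,278). In the top view the same things are at jar (206,232), carton (251,234), big (304,232) and small (362,244), with greens at (337,249) and (353,220). I'll zoom in for precise pixels.

```bash
python3 - <<'E'
import cv2,pickle
d=pickle.load(open("f0.pkl","rb"))
def crop(n,x,y,w,h,k,o):
    im=d[n]["img"][y:y+h,x:x+w,::-1]
    im=cv2.resize(im,None,fx=k,fy=k,interpolation=cv2.INTER_CUBIC)
    for i in range(0,w,10):
        cv2.line(im,(i*k,0),(i*k,6 if i%50 else 14),(0,0,255),1)
        if i%20==0: cv2.putText(im,str(x+i),(i*k,24),0,.35,(0,0,255),1)
    for j in range(0,h,10):
        cv2.line(im,(0,j*k),(6,j*k),(0,0,255),1)
        if j%20==0: cv2.putText(im,str(y+j),(8,j*k+4),0,.35,(0,0,255),1)
    cv2.imwrite(o,im)
crop("top",170,125,130,140,4,"pics/t1.png" )
crop("top",285,130,150,140,4,"pics/t2.png")
crop("scene",100,180,195,140,4,"pics/s1.png")
crop("scene",275,180,195,140,4,"pics/s2.png")
E
```

```text
(no output)
```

View pics/t1.png

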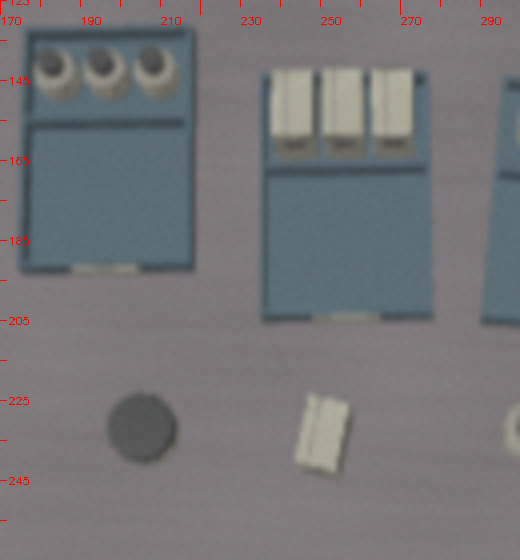

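View pics/t2.png

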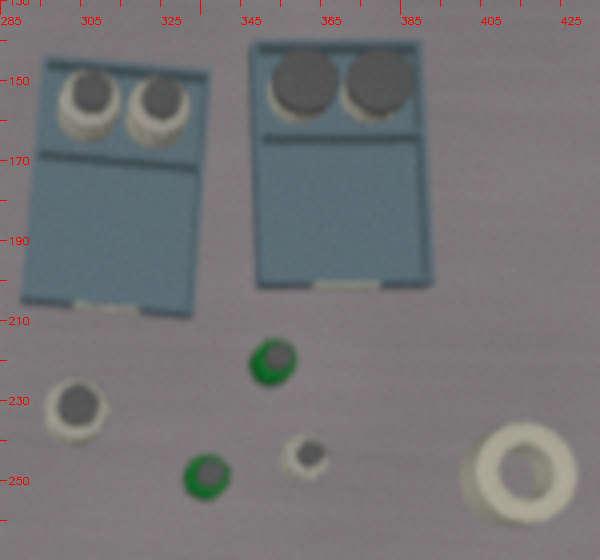

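View pics/s1.png

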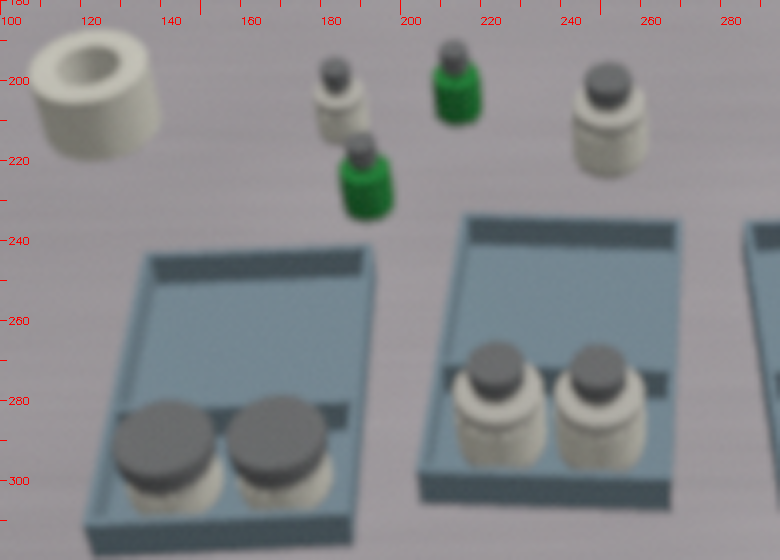

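View pics/s2.png

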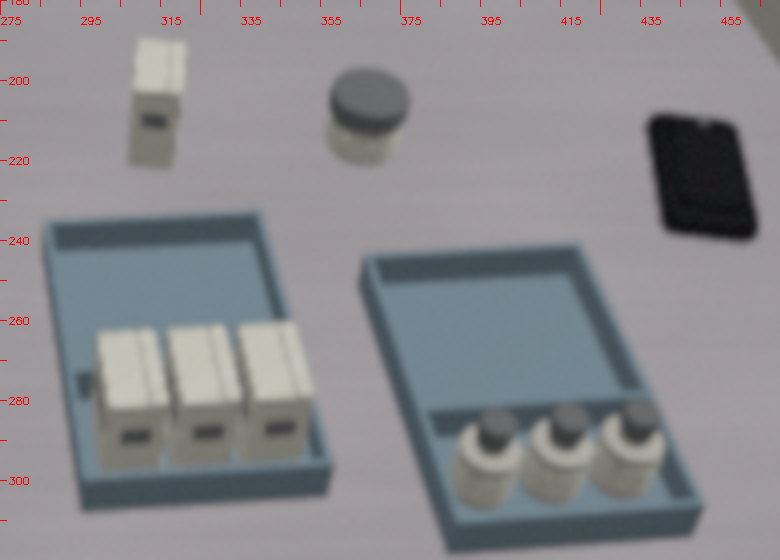

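```bash
cat >h.py <<'E'
import numpy as np,cv2,pickle
from scipy.optimize import least_squares
def cam(f):
    F=210/np.tan(np.radians(f["vertical_fov"]/2))
    return np.array([[F,0,f["cx"]],[0,F,f["cy"]],[0,0,1.]])
def proj(f,X):
    return cv2.projectPoints(np.array(X,float).reshape(-1,1,3),cv2.Rodrigues(f["R"])[0],f["t"],cam(f),f["D"])[0].reshape(-1,2)
def ray(f,p,z):
    u=cv2.undistortPoints(np.array([[p]],float),cam(f),f["D"])[0,0]
    d=f["R"].T@np.array([u[0],u[1],1]);c=-f["R"].T@f["t"]
    return c+d*(z-c[2])/d[2]
E
python3 - <<'E'
from h import *
d=pickle.load(open("f0.pkl","rb"));T,S=d["top"],d["scene"]
t1=lambda p:(170+(p[0]-1.5)/4,125+(p[1]-1.5)/4); t2=lambda p:(285+(p[0]-1.5)/4,130+(p[1]-1.5)/4)
s1=lambda p:(100+(p[0]-1.5)/4,180+(p[1]-1.5)/4); s2=lambda p:(275+(p[0]-1.5)/4,180+(p[1]-1.5)/4)
r=lambda a:np.round(a,1)
for n,z,a,b in [("jar",44,t1((142,427)),s2((370,95))),("big",66,t2((78,405)),s1((609,75))),("small",54,t2((311,453)),s1((335,68))),("roll",50,t2((526,472)),s1((90,65))),
 ("greenA",54,t2((279,356)),s1((454,52))),("greenB",54,t2((210,472)),s1((360,146)))]:
    print(n,r(ray(T,a,z)),r(ray(S,b,z)))
def box(name,tp,sp,hx,hy,off,z,x0):
    # order: corners of local frame; off = center offset along local x
    L=np.array([[hx,hy],[hx,-hy],[-hx,-hy],[-hx,hy]])+[off,0]
    def P(q):
        c,s=np.cos(q[2]),np.sin(q[2]);return np.c_[L@np.array([[c,s],[-s,c]])+q[:2],np.full(4,z)]
    for w in ((1,0),(0,1),(1,1)):
        o=least_squares(lambda q:np.r_[w[0]*(proj(T,P(q))-tp).ravel(),w[1]*(proj(S,P(q))-sp).ravel()],x0)
        print(name,w,r(o.x[:2]),np.round(o.x[2],3),"rms",np.round(np.sqrt(2*o.cost/(8*sum(w))),2))
bins=dict(
small=([t1(p) for p in((27,29),(194,27),(194,266),(20,268))],[s2(p) for p in((703,506),(452,523),(364,256),(582,244))]),
carton=([t1(p) for p in((263,72),(427,72),(432,316),(262,318))],[s2(p) for p in((332,463),(82,481),(44,222),(260,211))]),
big=([t2(p) for p in((45,60),(209,73),(192,314),(22,300))],[s1(p) for p in((670,479),(420,473),(463,213),(681,219))]),
jar=([t2(p) for p in((250,44),(418,42),(431,283),(256,286))],[s1(p) for p in((352,516),(86,527),(147,254),(373,246))]))
for k,(a,b) in bins.items(): box(k,np.array(a),np.array(b),95,65,36,28,[600,0,0])
# carton top: long side own x
tp=[t1(p) for p in((310,393),(352,402),(337,470),(296,460))]
sp=[s2(p) for p in((182,93),(134,91),(140,38),(187,41))]
box("cartonobj",np.array(tp),np.array(sp),25,15,0,64,[480,80,0])
E
```

```text
jar [451.3 219.   44. ] [454.9 218.7  44. ]
big [465.2 -67.3  66. ] [463.5 -67.5  66. ]
small [ 441.5 -236.2   54. ] [ 442.8 -237.    54. ]
roll [ 436.9 -390.8   50. ] [ 435.6 -390.1   50. ]
greenA [ 510.8 -211.8   54. ] [ 426.7 -165.1   54. ]
greenB [ 423.8 -164.3   54. ] [ 515.2 -212.5   54. ]
small (1, 0) [630.7 263.1] 0.074 rms 0.23
small (0, 1) [632.3 264.3] 0.063 rms 0.37
small (1, 1) [631.7 264. ] 0.067 rms 0.42
carton (1, 0) [603.8  81.1] 0.07 rms 0.52
carton (0, 1) [604.5  80.2] 0.07 rms 0.43
carton (1, 1) [604.1  80.6] 0.069 rms 0.5
big (1, 0) [603.7 -89.6] -0.037 rms 0.51
big (0, 1) [605.4 -90. ] -0.036 rms 0.56
big (1, 1) [604.6 -89.9] -0.036 rms 0.57
jar (1, 0) [ 630.8 -259.4] 0.059 rms 0.25
jar (0, 1) [ 633.3 -260.9] 0.058 rms 0.38
jar (1, 1) [ 632.3 -260.5] 0.058 rms 0.49
cartonobj (1, 0) [452.7  85.4] -0.15 rms 0.14
cartonobj (0, 1) [451.   86.7] -0.143 rms 0.28
cartonobj (1, 1) [452.1  86.1] -0.146 rms 0.33
```

Emit:
{"fn": "step_arm", "kwargs": {"motion": [{"claw":80,"delta_pos":[0,0,0],"turn":-0.107},{"claw":80,"delta_pos":[0,0,0],"turn":-0.107},{"claw":80,"delta_pos":[0,0,0],"turn":-0.107},{"claw":80,"delta_pos":[0,0,0],"turn":-0.106},{"claw":80,"delta_pos":[-19,-35,0],"turn":0},{"claw":80,"delta_pos":[-19,-35,0],"turn":0},{"claw":80,"delta_pos":[-19,-35,0],"turn":0},{"claw":80,"delta_pos":[-19,-35,0],"turn":0}], "force": 40}}

```text
clock: 0.77
eef_pos: [334.9, 427.3, 238.8]
tcp_rot: [-3.141, -0.0, -3.14]
contact_force: [0.3, 0.3, -0.2]
opening: 0.937
grasp_force: 0.0
```

Emit:
{"fn": "step_arm", "kwargs": {"motion": [{"claw":75,"delta_pos":[-20,-35,5],"turn":0},{"claw":75,"delta_pos":[-20,-35,15],"turn":0},{"claw":75,"delta_pos":[-20,-35,20],"turn":0},{"claw":75,"delta_pos":[-20,-35,20],"turn":0},{"claw":75,"delta_pos":[-20,-35,20],"turn":0},{"claw":75,"delta_pos":[-18,-33,20],"turn":0},{"claw":75,"delta_pos":[0,0,20],"turn":0},{"claw":75,"delta_pos":[0,0,0],"turn":0}]}}

```text
clock: 1.43
eef_pos: [445.9, 227.7, 121.4]
tcp_rot: [-3.139, -0.005, 3.138]
contact_force: [-0.8, -0.4, -0.1]
opening: 0.88
grasp_force: 0.0
```

Emit:
{"fn": "step_arm", "kwargs": {"motion": [{"claw":75,"delta_pos":[0,0,0],"turn":0},{"claw":75,"delta_pos":[0,0,0],"turn":0}]}}

```text
clock: 1.6
eef_pos: [447.4, 231.4, 125.3]
tcp_rot: [3.141, 0.0, -3.141]
contact_force: [-0.8, -0.8, 0.2]
opening: 0.878
grasp_force: 0.0
```

Emit:
{"fn": "step_arm", "kwargs": {"motion": [{"claw":75,"delta_pos":[-3,-6,10],"turn":0},{"claw":75,"delta_pos":[-3,-6.4,20],"turn":0},{"claw":75,"delta_pos":[0,0,20],"turn":0},{"claw":75,"delta_pos":[0,0,20],"turn":0},{"claw":75,"delta_pos":[0,0,20],"turn":0},{"claw":75,"delta_pos":[0,0,10],"turn":0},{"claw":75,"delta_pos":[0,0,4],"turn":0},{"claw":75,"delta_pos":[0,0,0],"turn":0}]}}

```text
clock: 2.27
eef_pos: [453.1, 218.4, 20.3]
tcp_rot: [-3.141, -0.001, -3.14]
contact_force: [-0.4, -0.2, 0.1]
opening: 0.874
grasp_force: 0.0
```

Emit:
{"fn": "step_arm", "kwargs": {"motion": [{"claw":40,"delta_pos":[0,0,0],"turn":0},{"claw":40,"delta_pos":[0,0,0],"turn":0},{"claw":40,"delta_pos":[0,0,0],"turn":0},{"claw":40,"delta_pos":[0,0,0],"turn":0},{"claw":40,"delta_pos":[0,0,0],"turn":0},{"claw":40,"delta_pos":[0,0,0],"turn":0}]}}

```text
clock: 2.77
eef_pos: [454.1, 218.6, 21.9]
tcp_rot: [3.141, 0.002, -3.141]
contact_force: [-1.2, 1.3, 6.0]
opening: 0.572
grasp_force: 40.7
```

Emit:
{"fn": "step_arm", "kwargs": {"motion": [{"claw":40,"delta_pos":[0,0,-8],"turn":0},{"claw":40,"delta_pos":[0,0,-16],"turn":0},{"claw":40,"delta_pos":[0,0,-20],"turn":0},{"claw":40,"delta_pos":[0,0,-20],"turn":0},{"claw":40,"delta_pos":[0,-5,-20],"turn":0},{"claw":40,"delta_pos":[-5,-15,-16],"turn":0},{"claw":40,"delta_pos":[-9,-24,-5],"turn":0},{"claw":40,"delta_pos":[-9,-24,0],"turn":0}]}}

```text
clock: 3.43
eef_pos: [477.7, 150.2, 128.5]
tcp_rot: [3.14, 0.004, -3.14]
contact_force: [0.6, -0.5, -0.9]
opening: 0.57
grasp_force: 41.5
```

Emit:
{"fn": "step_arm", "kwargs": {"motion": [{"claw":40,"delta_pos":[-9,-24,0],"turn":0},{"claw":40,"delta_pos":[-9,-24,0],"turn":0},{"claw":40,"delta_pos":[-9,-24,0],"turn":0},{"claw":40,"delta_pos":[-9,-24,0],"turn":0},{"claw":40,"delta_pos":[-9,-24,0],"turn":0},{"claw":40,"delta_pos":[-9,-24,0],"turn":0},{"claw":40,"delta_pos":[-9,-24,0],"turn":0},{"claw":40,"delta_pos":[-9,-24,0],"turn":0}]}}

```text
clock: 4.1
eef_pos: [548.8, -43.2, 126.7]
tcp_rot: [-3.141, 0.001, -3.141]
contact_force: [-0.3, 1.4, -0.8]
opening: 0.576
grasp_force: 41.5
```

Emit:
{"fn": "step_arm", "kwargs": {"motion": [{"claw":40,"delta_pos":[-9,-24,0],"turn":0},{"claw":40,"delta_pos":[-9,-24,0],"turn":0},{"claw":40,"delta_pos":[-9,-24,0],"turn":0},{"claw":40,"delta_pos":[-9,-24,0],"turn":0},{"claw":40,"delta_pos":[-9,-24,0],"turn":0},{"claw":40,"delta_pos":[-9,-24,0],"turn":0},{"claw":40,"delta_pos":[-5,-16,0],"turn":0},{"claw":40,"delta_pos":[0,0,0],"turn":0}]}}

```text
clock: 4.77
eef_pos: [608.5, -204.8, 126.6]
tcp_rot: [-3.14, 0.002, 3.14]
contact_force: [0.9, -0.5, 0.1]
opening: 0.566
grasp_force: 41.5
```

Emit:
{"fn": "step_arm", "kwargs": {"motion": [{"claw":40,"delta_pos":[-8,-19,0],"turn":0},{"claw":40,"delta_pos":[-8,-18,0],"turn":0},{"claw":40,"delta_pos":[-8,-18,8],"turn":0},{"claw":40,"delta_pos":[0,0,16],"turn":0},{"claw":40,"delta_pos":[0,0,20],"turn":0},{"claw":40,"delta_pos":[0,0,20],"turn":0},{"claw":40,"delta_pos":[0,0,12],"turn":0},{"claw":40,"delta_pos":[0,0,0],"turn":0}]}}

```text
clock: 5.43
eef_pos: [629.4, -255.3, 47.1]
tcp_rot: [3.14, -0.004, -3.141]
contact_force: [-1.2, 0.1, -1.0]
opening: 0.574
grasp_force: 41.6
```

Emit:
{"fn": "step_arm", "kwargs": {"motion": [{"claw":40,"delta_pos":[0,0,0],"turn":0}]}}

```text
clock: 5.52
eef_pos: [631.1, -256.1, 49.6]
tcp_rot: [3.141, -0.001, -3.141]
contact_force: [0.1, -0.6, -0.5]
opening: 0.573
grasp_force: 41.6
```

Emit:
{"fn": "step_arm", "kwargs": {"motion": [{"claw":40,"delta_pos":[-1,-4,8],"turn":0},{"claw":40,"delta_pos":[0,0,8],"turn":0},{"claw":40,"delta_pos":[0,0,5],"turn":0},{"claw":40,"delta_pos":[0,0,2],"turn":0},{"claw":40,"delta_pos":[0,0,0],"turn":0}]}}

```text
clock: 5.93
eef_pos: [632.2, -260.8, 26.3]
tcp_rot: [3.141, -0.001, -3.142]
contact_force: [-0.2, 0.1, -0.1]
opening: 0.571
grasp_force: 41.7
```

Emit:
{"fn": "step_arm", "kwargs": {"motion": [{"claw":40,"delta_pos":[0,0,1],"turn":0},{"claw":55,"delta_pos":[0,0,0],"turn":0},{"claw":66,"delta_pos":[0,0,0],"turn":0},{"claw":66,"delta_pos":[0,0,0],"turn":0},{"claw":66,"delta_pos":[0,0,0],"turn":0},{"claw":66,"delta_pos":[0,0,-5],"turn":0},{"claw":66,"delta_pos":[0,0,-15],"turn":0},{"claw":66,"delta_pos":[0,0,-25],"turn":0}]}}

```text
clock: 6.6
eef_pos: [630.9, -260.1, 69.7]
tcp_rot: [3.14, -0.004, -3.141]
contact_force: [-0.0, -0.8, 0.7]
opening: 0.774
grasp_force: 0.0
```

Emit:
{"fn": "step_arm", "kwargs": {"motion": [{"claw":55,"delta_pos":[0,0,-25],"turn":0},{"claw":55,"delta_pos":[10,0,-20],"turn":0},{"claw":55,"delta_pos":[30,4,0],"turn":0},{"claw":55,"delta_pos":[30,4,0],"turn":0},{"claw":55,"delta_pos":[30,4,0],"turn":0},{"claw":55,"delta_pos":[30,4,0],"turn":0},{"claw":55,"delta_pos":[30,4,0],"turn":0},{"claw":55,"delta_pos":[0,0,0],"turn":0}]}}

```text
clock: 7.27
eef_pos: [466.8, -239.3, 116.2]
tcp_rot: [3.14, -0.004, 3.141]
contact_force: [0.4, 0.2, -0.5]
opening: 0.646
grasp_force: 0.0
```

Emit:
{"fn": "step_arm", "kwargs": {"motion": [{"claw":55,"delta_pos":[0,0,0],"turn":0}]}}

```text
clock: 7.35
eef_pos: [471.6, -240.9, 117.0]
tcp_rot: [-3.141, 0.001, 3.141]
contact_force: [0.7, -1.0, 0.4]
opening: 0.645
grasp_force: 0.0
```

Emit:
{"fn": "step_arm", "kwargs": {"motion": [{"claw":55,"delta_pos":[15,2,0],"turn":0},{"claw":55,"delta_pos":[14.6,2.2,5],"turn":0},{"claw":55,"delta_pos":[0,0,15],"turn":0},{"claw":55,"delta_pos":[0,0,18],"turn":0},{"claw":55,"delta_pos":[0,0,18],"turn":0},{"claw":55,"delta_pos":[0,0,0],"turn":0},{"claw":55,"delta_pos":[0,0,0],"turn":0}]}}

```text
clock: 7.93
eef_pos: [443.6, -236.8, 59.7]
tcp_rot: [3.141, -0.0, -3.141]
contact_force: [0.4, -0.2, 1.0]
opening: 0.644
grasp_force: 0.0
```

```bash
python3 - <<'E'
from rig import *
import cv2
from h import *
f=grab_frame("scene");im=f["img"][170:310,110:300,::-1]
cv2.imwrite("pics/s3.png",cv2.resize(im,None,fx=4,fy=4,interpolation=cv2.INTER_CUBIC))
E
```

```text
(no output)
```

View pics/s3.png

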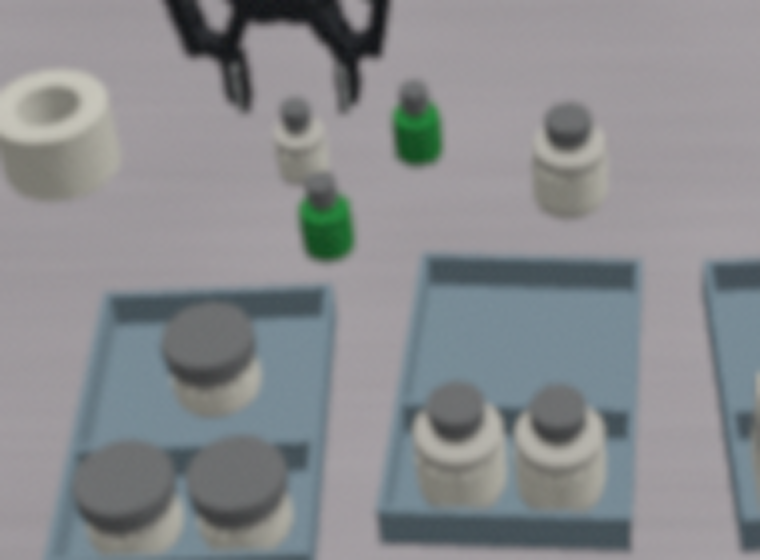

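The jar stands upright in the jar bay, at about (210,375) in the crop. The open gripper straddles the small bottle, with its cap at (295,112), and the green one at (415,125) is near the right knuckle. I'll turn the tool away from it before lowering.

Emit:
{"fn": "step_arm", "kwargs": {"motion": [{"claw":50,"delta_pos":[1.3,0.2,0],"turn":0},{"claw":50,"delta_pos":[0,0,0],"turn":0.1},{"claw":50,"delta_pos":[0,0,0],"turn":0.1},{"claw":50,"delta_pos":[0,0,5],"turn":0.1},{"claw":50,"delta_pos":[0,0,15],"turn":0},{"claw":50,"delta_pos":[0,0,16],"turn":0},{"claw":50,"delta_pos":[0,0,9],"turn":0},{"claw":50,"delta_pos":[0,0,0],"turn":0}]}}

```text
clock: 8.65
eef_pos: [441.1, -236.2, 13.9]
tcp_rot: [3.141, -0.001, 2.842]
contact_force: [-0.9, 0.5, -0.1]
opening: 0.583
grasp_force: 0.0
```

Emit:
{"fn": "step_arm", "kwargs": {"motion": [{"claw":22,"delta_pos":[0,0,0],"turn":0},{"claw":22,"delta_pos":[0,0,0],"turn":0},{"claw":22,"delta_pos":[0,0,0],"turn":0},{"claw":22,"delta_pos":[0,0,0],"turn":0},{"claw":22,"delta_pos":[0,0,0],"turn":0},{"claw":22,"delta_pos":[0,0,0],"turn":0}]}}

```text
clock: 9.15
eef_pos: [442.2, -236.8, 15.5]
tcp_rot: [-3.141, 0.001, 2.842]
contact_force: [-1.0, 1.5, 7.7]
opening: 0.361
grasp_force: 39.8
```

Emit:
{"fn": "step_arm", "kwargs": {"motion": [{"claw":22,"delta_pos":[0,0,-8],"turn":0},{"claw":22,"delta_pos":[0,0,-16],"turn":0},{"claw":22,"delta_pos":[0,0,-20],"turn":0},{"claw":22,"delta_pos":[0,0,-20],"turn":0},{"claw":22,"delta_pos":[0,0,-20],"turn":0},{"claw":22,"delta_pos":[0,0,-16],"turn":-0.1},{"claw":22,"delta_pos":[0,0,-8],"turn":-0.1},{"claw":22,"delta_pos":[0,0,0],"turn":-0.1}]}}

```text
clock: 9.82
eef_pos: [442.6, -237.0, 125.3]
tcp_rot: [-3.14, 0.003, -3.136]
contact_force: [-0.4, -0.9, 0.1]
opening: 0.362
grasp_force: 39.6
```

Emit:
{"fn": "step_arm", "kwargs": {"motion": [{"claw":22,"delta_pos":[-5,12,0],"turn":0},{"claw":22,"delta_pos":[-9,24,0],"turn":0},{"claw":22,"delta_pos":[-9,24,0],"turn":0},{"claw":22,"delta_pos":[-9,24,0],"turn":0},{"claw":22,"delta_pos":[-9,24,0],"turn":0},{"claw":22,"delta_pos":[-9,24,0],"turn":0},{"claw":22,"delta_pos":[-9,24,0],"turn":0},{"claw":22,"delta_pos":[-9,24,0],"turn":0}]}}

```text
clock: 10.48
eef_pos: [509.7, -55.2, 123.3]
tcp_rot: [-3.142, 0.0, -3.141]
contact_force: [-0.4, -0.2, -0.8]
opening: 0.361
grasp_force: 39.7
```

Emit:
{"fn": "step_arm", "kwargs": {"motion": [{"claw":22,"delta_pos":[-9,24,0],"turn":0},{"claw":22,"delta_pos":[-9,24,0],"turn":0},{"claw":22,"delta_pos":[-9,24,0],"turn":0},{"claw":22,"delta_pos":[-9,24,0],"turn":0},{"claw":22,"delta_pos":[-9,24,0],"turn":0},{"claw":22,"delta_pos":[-9,24,0],"turn":0},{"claw":22,"delta_pos":[-9,24,0],"turn":0},{"claw":22,"delta_pos":[-9,24,0],"turn":0}]}}

```text
clock: 11.15
eef_pos: [581.5, 136.8, 123.2]
tcp_rot: [-3.142, 0.0, -3.141]
contact_force: [0.9, -0.3, -0.8]
opening: 0.362
grasp_force: 39.7
```

Emit:
{"fn": "step_arm", "kwargs": {"motion": [{"claw":22,"delta_pos":[-9,24,0],"turn":0},{"claw":22,"delta_pos":[-9,24,0],"turn":0},{"claw":22,"delta_pos":[-9,24,0],"turn":0},{"claw":22,"delta_pos":[-6,16,0],"turn":0},{"claw":22,"delta_pos":[0,0,0],"turn":0},{"claw":22,"delta_pos":[0,0,0],"turn":0}]}}

```text
clock: 11.65
eef_pos: [614.2, 224.2, 122.9]
tcp_rot: [-3.141, -0.0, -3.14]
contact_force: [-1.1, -1.0, -0.7]
opening: 0.36
grasp_force: 39.7
```

Emit:
{"fn": "step_arm", "kwargs": {"motion": [{"claw":22,"delta_pos":[-8,18,0],"turn":0},{"claw":22,"delta_pos":[-8,18,0],"turn":0},{"claw":22,"delta_pos":[-1.5,4,8],"turn":0},{"claw":22,"delta_pos":[0,0,15],"turn":0},{"claw":22,"delta_pos":[0,0,18],"turn":0},{"claw":22,"delta_pos":[0,0,15],"turn":0},{"claw":22,"delta_pos":[0,0,10],"turn":0},{"claw":22,"delta_pos":[0,0,0],"turn":0}]}}

```text
clock: 12.32
eef_pos: [630.0, 262.1, 53.8]
tcp_rot: [-3.14, -0.004, 3.141]
contact_force: [-0.3, -1.0, -0.7]
opening: 0.36
grasp_force: 39.7
```

Emit:
{"fn": "step_arm", "kwargs": {"motion": [{"claw":22,"delta_pos":[0,0,0],"turn":0}]}}

```text
clock: 12.4
eef_pos: [631.5, 262.9, 56.1]
tcp_rot: [-3.141, -0.001, 3.141]
contact_force: [0.3, 0.7, 0.1]
opening: 0.365
grasp_force: 39.7
```

Emit:
{"fn": "step_arm", "kwargs": {"motion": [{"claw":22,"delta_pos":[0,1,10],"turn":0},{"claw":22,"delta_pos":[0,0,12],"turn":0},{"claw":22,"delta_pos":[0,0,9],"turn":0},{"claw":22,"delta_pos":[0,0,5],"turn":0},{"claw":22,"delta_pos":[0,0,0],"turn":0},{"claw":22,"delta_pos":[0,0,0],"turn":0}]}}

```text
clock: 12.9
eef_pos: [631.7, 264.5, 20.0]
tcp_rot: [-3.141, -0.001, -3.141]
contact_force: [0.2, 0.8, 0.3]
opening: 0.364
grasp_force: 40.3
```

Emit:
{"fn": "step_arm", "kwargs": {"motion": [{"claw":22,"delta_pos":[0,0,0.7],"turn":0},{"claw":35,"delta_pos":[0,0,0],"turn":0},{"claw":50,"delta_pos":[0,0,0],"turn":0},{"claw":50,"delta_pos":[0,0,0],"turn":0},{"claw":50,"delta_pos":[0,0,0],"turn":0},{"claw":50,"delta_pos":[0,0,-5],"turn":0},{"claw":50,"delta_pos":[0,0,-15],"turn":0},{"claw":50,"delta_pos":[0,0,-25],"turn":0}]}}

```text
clock: 13.57
eef_pos: [630.4, 263.9, 64.0]
tcp_rot: [-3.14, -0.004, -3.141]
contact_force: [0.3, 0.1, 0.3]
opening: 0.584
grasp_force: 0.0
```

Emit:
{"fn": "step_arm", "kwargs": {"motion": [{"claw":55,"delta_pos":[0,0,-25],"turn":0},{"claw":55,"delta_pos":[0,0,-25],"turn":0},{"claw":55,"delta_pos":[12,-12,-15],"turn":0},{"claw":55,"delta_pos":[24,-24,0],"turn":0},{"claw":55,"delta_pos":[24,-24,0],"turn":0},{"claw":55,"delta_pos":[24,-24,0],"turn":0},{"claw":55,"delta_pos":[24,-24,0],"turn":0},{"claw":55,"delta_pos":[24,-24,0],"turn":0}]}}

```text
clock: 14.23
eef_pos: [499.0, 131.7, 131.3]
tcp_rot: [3.141, 0.002, -3.141]
contact_force: [-0.1, -0.4, 0.6]
opening: 0.65
grasp_force: 0.0
```

Emit:
{"fn": "step_arm", "kwargs": {"motion": [{"claw":55,"delta_pos":[24,-24,0],"turn":0},{"claw":55,"delta_pos":[12,-12,0],"turn":0},{"claw":55,"delta_pos":[0,0,0],"turn":0.073},{"claw":55,"delta_pos":[0,0,0],"turn":0.073},{"claw":55,"delta_pos":[0,0,0],"turn":0}]}}

```text
clock: 14.65
eef_pos: [464.4, 96.4, 131.4]
tcp_rot: [3.141, 0.002, 2.992]
contact_force: [0.4, 0.0, -0.4]
opening: 0.643
grasp_force: 0.0
```

Emit:
{"fn": "step_arm", "kwargs": {"motion": [{"claw":55,"delta_pos":[5.5,-6,0],"turn":0},{"claw":55,"delta_pos":[5.3,-6,5],"turn":0},{"claw":55,"delta_pos":[0,0,18],"turn":0},{"claw":55,"delta_pos":[0,0,20],"turn":0},{"claw":55,"delta_pos":[0,0,20],"turn":0},{"claw":55,"delta_pos":[0,0,18],"turn":0},{"claw":55,"delta_pos":[0,0,8],"turn":0},{"claw":55,"delta_pos":[0,0,0],"turn":0}]}}

```text
clock: 15.32
eef_pos: [449.7, 85.8, 39.4]
tcp_rot: [-3.14, -0.004, 2.997]
contact_force: [-1.2, -0.4, -0.4]
opening: 0.645
grasp_force: 0.0
```

Emit:
{"fn": "step_arm", "kwargs": {"motion": [{"claw":55,"delta_pos":[0,0,0],"turn":0}]}}

```text
clock: 15.4
eef_pos: [451.1, 86.1, 40.9]
tcp_rot: [-3.141, -0.001, 2.997]
contact_force: [0.7, 0.8, 0.4]
opening: 0.644
grasp_force: 0.0
```

Emit:
{"fn": "step_arm", "kwargs": {"motion": [{"claw":55,"delta_pos":[0,0,10],"turn":0},{"claw":55,"delta_pos":[0,0,7],"turn":0},{"claw":20,"delta_pos":[0,0,0],"turn":0},{"claw":20,"delta_pos":[0,0,0],"turn":0},{"claw":20,"delta_pos":[0,0,0],"turn":0},{"claw":20,"delta_pos":[0,0,0],"turn":0},{"claw":20,"delta_pos":[0,0,0],"turn":0},{"claw":20,"delta_pos":[0,0,0],"turn":0}]}}

```text
clock: 16.07
eef_pos: [451.7, 86.3, 24.1]
tcp_rot: [3.141, 0.0, 2.996]
contact_force: [-0.6, 0.7, 0.5]
opening: 0.345
grasp_force: 39.5
```

Emit:
{"fn": "step_arm", "kwargs": {"motion": [{"claw":20,"delta_pos":[0,0,-8],"turn":0},{"claw":20,"delta_pos":[0,0,-16],"turn":0},{"claw":20,"delta_pos":[0,0,-20],"turn":0},{"claw":20,"delta_pos":[0,0,-16],"turn":0},{"claw":20,"delta_pos":[-10,1,-8],"turn":0},{"claw":20,"delta_pos":[-18,2,0],"turn":0},{"claw":20,"delta_pos":[-22,2.5,0],"turn":0},{"claw":20,"delta_pos":[-22,2.5,0],"turn":0}]}}

```text
clock: 16.73
eef_pos: [524.8, 83.7, 93.1]
tcp_rot: [3.141, 0.001, 2.996]
contact_force: [0.4, 0.4, -0.2]
opening: 0.346
grasp_force: 39.6
```

Emit:
{"fn": "step_arm", "kwargs": {"motion": [{"claw":20,"delta_pos":[-22,2.5,0],"turn":0},{"claw":20,"delta_pos":[-22,2.5,0],"turn":0},{"claw":20,"delta_pos":[-20,2,0],"turn":0},{"claw":20,"delta_pos":[-12,1.7,0],"turn":0},{"claw":20,"delta_pos":[0,0,0],"turn":0},{"claw":20,"delta_pos":[0,0,0],"turn":0}]}}

```text
clock: 17.23
eef_pos: [600.2, 81.2, 92.1]
tcp_rot: [-3.142, -0.0, 2.996]
contact_force: [0.5, 0.4, -0.3]
opening: 0.346
grasp_force: 39.6
```

Emit:
{"fn": "step_arm", "kwargs": {"motion": [{"claw":20,"delta_pos":[-4,0.2,5],"turn":0},{"claw":20,"delta_pos":[0,0,12],"turn":0},{"claw":20,"delta_pos":[0,0,16],"turn":0},{"claw":20,"delta_pos":[0,0,14],"turn":0},{"claw":20,"delta_pos":[0,0,10],"turn":0},{"claw":20,"delta_pos":[0,0,0],"turn":0},{"claw":20,"delta_pos":[0,0,0],"turn":0}]}}

```text
clock: 17.82
eef_pos: [603.5, 80.8, 34.1]
tcp_rot: [-3.141, -0.002, 2.996]
contact_force: [-0.3, -0.1, -0.2]
opening: 0.346
grasp_force: 39.6
```

Emit:
{"fn": "step_arm", "kwargs": {"motion": [{"claw":20,"delta_pos":[-0.5,0,3],"turn":0},{"claw":20,"delta_pos":[0,0,3],"turn":0},{"claw":20,"delta_pos":[0,0,0],"turn":0},{"claw":20,"delta_pos":[0,0,0],"turn":0}]}}

```text
clock: 18.15
eef_pos: [605.0, 80.8, 29.2]
tcp_rot: [3.142, 0.0, 2.996]
contact_force: [0.5, -0.1, -1.4]
opening: 0.348
grasp_force: 39.6
```

Emit:
{"fn": "step_arm", "kwargs": {"motion": [{"claw":20,"delta_pos":[0,0,0.6],"turn":0},{"claw":32,"delta_pos":[0,0,0],"turn":0},{"claw":50,"delta_pos":[0,0,0],"turn":0},{"claw":50,"delta_pos":[0,0,0],"turn":0},{"claw":50,"delta_pos":[0,0,0],"turn":0},{"claw":50,"delta_pos":[0,0,-5],"turn":0},{"claw":50,"delta_pos":[0,0,-15],"turn":0},{"claw":50,"delta_pos":[0,0,-25],"turn":0}]}}

```text
clock: 18.82
eef_pos: [603.1, 80.6, 72.0]
tcp_rot: [-3.14, -0.004, 2.996]
contact_force: [-1.0, 0.5, 1.0]
opening: 0.588
grasp_force: 0.0
```

Emit:
{"fn": "step_arm", "kwargs": {"motion": [{"claw":70,"delta_pos":[0,0,-25],"turn":0},{"claw":70,"delta_pos":[0,0,-25],"turn":0},{"claw":70,"delta_pos":[0,0,-5],"turn":-0.073},{"claw":70,"delta_pos":[0,0,0],"turn":-0.073},{"claw":70,"delta_pos":[14,-15,0],"turn":0},{"claw":70,"delta_pos":[25,-26,0],"turn":0},{"claw":70,"delta_pos":[25,-26,0],"turn":0},{"claw":70,"delta_pos":[25,-26,0],"turn":0}]}}

```text
clock: 19.48
eef_pos: [514.8, -12.8, 128.6]
tcp_rot: [-3.141, 0.0, -3.14]
contact_force: [0.7, -0.8, 0.7]
opening: 0.817
grasp_force: 0.0
```

Emit:
{"fn": "step_arm", "kwargs": {"motion": [{"claw":70,"delta_pos":[25,-26,0],"turn":0},{"claw":70,"delta_pos":[20,-21,0],"turn":0},{"claw":70,"delta_pos":[5,-6,0],"turn":0},{"claw":70,"delta_pos":[0,0,0],"turn":0},{"claw":70,"delta_pos":[0,0,0],"turn":0}]}}

```text
clock: 19.9
eef_pos: [466.8, -65.3, 128.9]
tcp_rot: [3.142, 0.002, 3.141]
contact_force: [0.2, 0.8, 0.1]
opening: 0.815
grasp_force: 0.0
```

Target is (464.5, -67.4), TCP z 19, which is 110 down.

Emit:
{"fn": "step_arm", "kwargs": {"motion": [{"claw":70,"delta_pos":[2,-2,5],"turn":0},{"claw":70,"delta_pos":[0,0,15],"turn":0},{"claw":70,"delta_pos":[0,0,20],"turn":0},{"claw":70,"delta_pos":[0,0,20],"turn":0},{"claw":70,"delta_pos":[0,0,18],"turn":0},{"claw":70,"delta_pos":[0,0,8],"turn":0},{"claw":70,"delta_pos":[0,0,0],"turn":0},{"claw":70,"delta_pos":[0,0,0],"turn":0}]}}

```text
clock: 20.57
eef_pos: [464.2, -66.7, 42.1]
tcp_rot: [3.141, -0.001, -3.141]
contact_force: [0.1, -0.1, 0.4]
opening: 0.818
grasp_force: 0.0
```

Emit:
{"fn": "step_arm", "kwargs": {"motion": [{"claw":70,"delta_pos":[0,-0.5,12],"turn":0},{"claw":70,"delta_pos":[0,0,10],"turn":0},{"claw":36,"delta_pos":[0,0,0],"turn":0},{"claw":36,"delta_pos":[0,0,0],"turn":0},{"claw":36,"delta_pos":[0,0,0],"turn":0},{"claw":36,"delta_pos":[0,0,0],"turn":0},{"claw":36,"delta_pos":[0,0,0],"turn":0},{"claw":36,"delta_pos":[0,0,0],"turn":0}]}}

```text
clock: 21.23
eef_pos: [464.2, -67.8, 20.7]
tcp_rot: [-3.142, 0.001, -3.141]
contact_force: [0.9, 0.4, 2.9]
opening: 0.528
grasp_force: 40.9
```

Emit:
{"fn": "step_arm", "kwargs": {"motion": [{"claw":36,"delta_pos":[0,0,-8],"turn":0},{"claw":36,"delta_pos":[0,0,-16],"turn":0},{"claw":36,"delta_pos":[0,0,-20],"turn":0},{"claw":36,"delta_pos":[0,0,-16],"turn":0},{"claw":36,"delta_pos":[-10,-2,-8],"turn":0},{"claw":36,"delta_pos":[-18,-3,0],"turn":0},{"claw":36,"delta_pos":[-22,-3.5,0],"turn":0},{"claw":36,"delta_pos":[-22,-3.5,0],"turn":0}]}}

```text
clock: 21.9
eef_pos: [536.7, -79.8, 89.4]
tcp_rot: [-3.141, 0.001, -3.141]
contact_force: [0.1, -0.9, -0.4]
opening: 0.526
grasp_force: 41.0
```

Emit:
{"fn": "step_arm", "kwargs": {"motion": [{"claw":36,"delta_pos":[-22,-3.5,0],"turn":0},{"claw":36,"delta_pos":[-20,-3,0],"turn":0},{"claw":36,"delta_pos":[-16,-2.5,0],"turn":0},{"claw":36,"delta_pos":[-8,-1,0],"turn":0},{"claw":36,"delta_pos":[0,0,0],"turn":0},{"claw":36,"delta_pos":[0,0,0],"turn":0}]}}

```text
clock: 22.4
eef_pos: [601.1, -89.6, 88.3]
tcp_rot: [3.141, -0.001, -3.141]
contact_force: [-0.2, 0.4, -0.7]
opening: 0.527
grasp_force: 41.0
```

Next I lower to z of about 24.5.

Emit:
{"fn": "step_arm", "kwargs": {"motion": [{"claw":36,"delta_pos":[-3.5,-0.4,5],"turn":0},{"claw":36,"delta_pos":[0,0,12],"turn":0},{"claw":36,"delta_pos":[0,0,16],"turn":0},{"claw":36,"delta_pos":[0,0,14],"turn":0},{"claw":36,"delta_pos":[0,0,8],"turn":0},{"claw":36,"delta_pos":[0,0,3],"turn":0},{"claw":36,"delta_pos":[0,0,0],"turn":0},{"claw":36,"delta_pos":[0,0,0],"turn":0}]}}

```text
clock: 23.07
eef_pos: [605.4, -90.1, 30.4]
tcp_rot: [-3.142, -0.0, -3.141]
contact_force: [-0.5, 0.1, 0.3]
opening: 0.528
grasp_force: 41.0
```

Emit:
{"fn": "step_arm", "kwargs": {"motion": [{"claw":36,"delta_pos":[0,0,3],"turn":0},{"claw":36,"delta_pos":[0,0,2.7],"turn":0},{"claw":36,"delta_pos":[0,0,0],"turn":0},{"claw":36,"delta_pos":[0,0,0],"turn":0}]}}

```text
clock: 23.4
eef_pos: [605.5, -90.1, 24.8]
tcp_rot: [-3.142, 0.0, -3.141]
contact_force: [0.5, 0.5, -1.4]
opening: 0.527
grasp_force: 41.1
```

Emit:
{"fn": "step_arm", "kwargs": {"motion": [{"claw":48,"delta_pos":[0,0,0],"turn":0},{"claw":62,"delta_pos":[0,0,0],"turn":0},{"claw":62,"delta_pos":[0,0,0],"turn":0},{"claw":62,"delta_pos":[0,0,0],"turn":0},{"claw":62,"delta_pos":[0,0,0],"turn":0},{"claw":62,"delta_pos":[0,0,-5],"turn":0},{"claw":62,"delta_pos":[0,0,-15],"turn":0},{"claw":62,"delta_pos":[0,0,-25],"turn":0}]}}

```text
clock: 24.07
eef_pos: [603.6, -89.8, 68.2]
tcp_rot: [3.141, -0.004, -3.141]
contact_force: [0.1, 0.2, 0.1]
opening: 0.722
grasp_force: 0.0
```

Emit:
{"fn": "step_arm", "kwargs": {"motion": [{"claw":62,"delta_pos":[0,0,-25],"turn":0},{"claw":62,"delta_pos":[0,0,-30],"turn":0},{"claw":62,"delta_pos":[0,0,-30],"turn":0},{"claw":62,"delta_pos":[20,0,-20],"turn":0},{"claw":62,"delta_pos":[35,0,0],"turn":0},{"claw":62,"delta_pos":[35,0,0],"turn":0},{"claw":62,"delta_pos":[35,0,0],"turn":0},{"claw":62,"delta_pos":[35,0,0],"turn":0}]}}

```text
clock: 24.73
eef_pos: [443.7, -90.0, 175.0]
tcp_rot: [-3.141, 0.001, -3.141]
contact_force: [-0.7, -1.6, 1.2]
opening: 0.727
grasp_force: 0.0
```

Emit:
{"fn": "step_arm", "kwargs": {"motion": [{"claw":62,"delta_pos":[35,0,0],"turn":0},{"claw":62,"delta_pos":[35,0,0],"turn":0},{"claw":62,"delta_pos":[30,0,0],"turn":0},{"claw":62,"delta_pos":[0,0,0],"turn":0},{"claw":62,"delta_pos":[0,0,0],"turn":0}]}}

```text
clock: 25.15
eef_pos: [344.5, -90.1, 175.1]
tcp_rot: [-3.141, 0.001, 3.141]
contact_force: [0.3, 0.5, -0.4]
opening: 0.726
grasp_force: 0.0
```

```bash
python3 - <<'E'
from rig import *
import cv2
from h import *
f=grab_frame("scene");g=grab_frame("top")
pickle.dump(dict(scene=f,top=g),open("f1.pkl","wb"))
k=4
im=cv2.resize(f["img"][180:320,105:300,::-1],None,fx=k,fy=k,interpolation=cv2.INTER_CUBIC)
cv2.imwrite("pics/e1.png",im)
cv2.imwrite("pics/e2.png",cv2.resize(f["img"][180:320,280:475,::-1],None,fx=k,fy=k,interpolation=cv2.INTER_CUBIC))
for n,z,x,y in(("jar",48,632,-260.5),("small",58,631.7,264),("carton",68,604,80.7),("big",70,604.6,-90)):
    p=proj(f,[[x,y,z]])[0]; x0=105 if n in("jar","big") else 280
    print(n,"expected top px crop",np.round(((p-[x0,180])*k+1.5),0))
E
```

```text
jar expected top px crop [225. 298.]
small expected top px crop [493. 285.]
carton expected top px crop [154. 236.]
big expected top px crop [542. 234.]
```

View pics/e1.png

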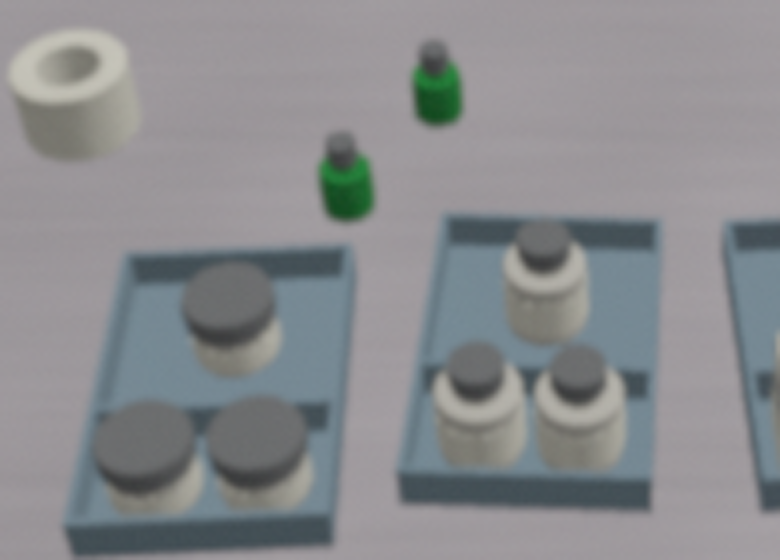

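View pics/e2.png

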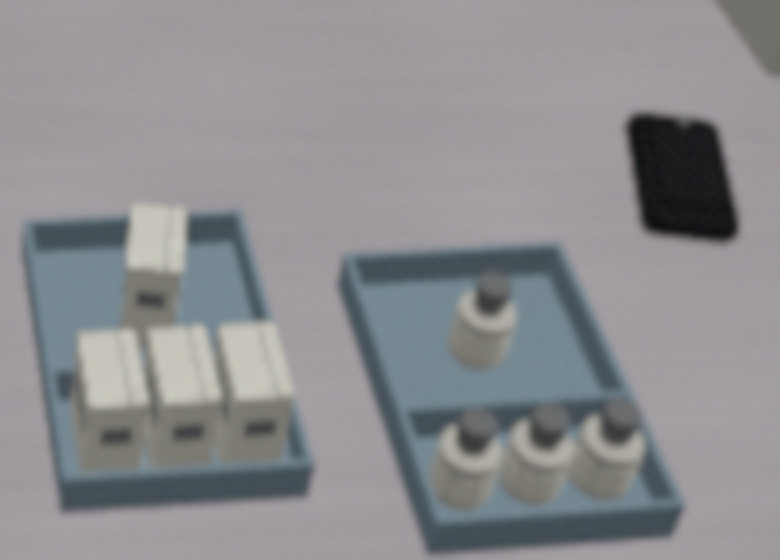

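All four stand upright in the right bays. The tops are at jar (229,298), big (544,240), carton (156,238) and small (493,286), each within about 6 crop pixels (5 mm) of where it should be. The roll and the mouse have not moved.

```bash
python3 -c "
from rig import *
print(sign_off())"
```

```text
the job is handed in; nothing more can be done
None
```

I placed all four containers upright in the middle of their matching front bays, released them, and handed the job in at about 25 s on the robot's clock. The last pictures showed each within about 5 mm of its bay's centre and the label roll and mouse unmoved; the hand-in returned no verdict.

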